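# Open the jug, fit the juicer's press dome and hold it down

### The job

Get the juicer running into the jug: first twist the jug's cap anticlockwise to its stop so that the jug is open, and let go of it. Then take the loose steel press dome, turn it so that the flat of its bore matches the flat of the juicer's D-shaft, push it fully home on the shaft and press it down against the spring. Finish while still gripping the dome and holding it pressed all the way down; leave the other things on the worktop where they are.

Things in the scene. Friction and masses are not known exactly. Their poses are not given: they have to be found in the camera images.
- cap_grip (a point): Twist cap of the jug: a grey plastic disc 68 mm wide and 16 mm high on the jug's top, with an upright grip bar across its middle (52 mm long, 14 mm wide, 30 mm high). This point is on the turning axis at the top face of the bar (about 165 mm above the worktop); its x axis runs along the bar, z up.
- jug_cap (a joint): Angle of the jug's twist cap: 0 is shut, 1.3 rad is fully open at a firm stop. It grows as the cap turns anticlockwise seen from above. It starts between 0 and 0.3, turns with slight friction (0.06 N m), does not rise as it turns and stays where it is left.
- jug: White ceramic jug, 132 mm wide, 127 mm high to its rim, handle on its -x side; it cannot move. Origin: centre of its underside. The juicer's steel spout ends over the jug's rim, 35 to 65 mm from the cap's axis on the juicer's side and at most 147 mm high: below the top of the cap's bar, but in the way of widely opened fingers.
- juicer: White round juicer with a steel band, 168 mm wide at the foot, 153 mm at the top, 170 mm high, its spout on the -y side towards the jug; it cannot move. Origin: centre of its underside.
- drive_seat (a point): Centre of the top face of a dark flange (48 mm wide, cut flat on the +x side, 184 mm above the worktop) on the juicer; the dome's underside rests on it when home. A steel D-shaft stands 19 mm up from it: 20 mm in diameter, one flat 5 mm from the axis on the +x side, the top 4 mm tapered as a lead-in; z up. Flange and shaft do not turn; they sink together when pressed.
- drive (a joint): How far flange and shaft are pressed down: 0 is up, 0.008 m is fully down at a firm stop. The spring pushes back with about 4 N at the top and 10 N fully down, and lifts shaft and dome again when let go.
- dome: Loose steel press dome, about 150 g: a knob 54 mm wide, 30 mm high, skirt cut flat on its +x side. Origin: centre of the open underside; z up. A D-bore 21 mm deep runs up from there: 22.5 mm in diameter, its flat 6.25 mm from the axis, also on the +x side, so it fits the shaft (1.25 mm clearance) only with its x axis along that of drive_seat.
- dome_grip (a point): On the dome's axis at the top face of its upright grip bar, 60 mm above the underside. The bar is 16 mm wide and 30 mm high and runs along the dome's x axis, from 18 mm behind the axis to 20 mm ahead, where the skirt is cut flat; a small rib marks the flat's side. x and z axes as the dome's.
- funnel: stainless steel funnel standing mouth down, 90 mm wide at the foot, 85 mm high, narrow spout up; a bystander, origin at the centre of its underside
- cup: aluminium measuring cup with a side handle, 72 mm wide, 65 mm high; a bystander, origin at the centre of its underside
- bowl: glass collecting bowl, 140 mm wide, 60 mm high; a bystander, origin at the centre of its underside
- tumbler: glass tumbler, 68 mm wide, 100 mm high; a bystander, origin at the centre of its underside
- jar: amber glass jar with a steel lid, 68 mm wide, 100 mm high; a bystander, origin at the centre of its underside
- spoon: wooden spoon lying on the worktop; a bystander

How it is judged:
By the outcome, as a careful person would: the job done as asked, in the order asked, and still so for the second after the job is handed in, while the arm keeps its last pose, push and grip.
It also fails if it takes over 58 s, if anything falls off the work surface, if the arm or the gripper's body presses on something with over 40 N, if the wrist force passes 120 N, or if a joint passes its speed limit or range.

### The arm

A 6-joint arm with a two-finger parallel gripper is mounted at the origin on the work surface. World frame = base frame: x ahead of the robot, y to its left, z up, the work surface at z = 0. Lengths are in m, angles in degrees, forces in N, time in s.
With the tool pointing down it reaches from about 0.325 to 0.9 m from the base axis. Payload 6.1 kg.
Tool frame: the origin (TCP) lies at the very end of the fingers, on their centre line; the grasp point (between the pads) lies behind it (env.grip_point_offset is the z of the grasp point in the tool frame, in m); z points along the fingers, y is the line along which they close (so a half turn about z gives the same grasp; the last joint's range is limited). The gripper opens to 85 mm and grips with 20 to 120 N. Pads are 22 mm wide; open, the fingers measure 114 mm over their backs; the gripper's body (76 mm by 85 mm) begins 54 mm behind the grasp point. The pads swing forward as they close: fully open they stand 13 mm farther back than shut.
Start: joints at [-77.584, 12.628, 87.462, -0, 79.91, -7.225], TCP at [0.21, -0.589, 0.231] pointing down, gripper open.
Joint ranges: [-170.65, 170.65], [-52.31, 119.04], [5.05, 147.46], [-71.25, 251.25], [11.57, 151.72], [-153.62, 153.62]. Speed limits (degrees/s): [147.25, 147.25, 172.46, 180, 180, 180].

### API

Orientations are given as a 3x3 rotation matrix whose columns are the frame's x, y, z axes.
In Python, from bench import env, optics gives the robot as it stands. The module is installed in compiled form; this text tells all that it offers.
- The arm moves only by the shell command python3 -m jog 'ROWS' [FORCE]. ROWS is JSON, a list of rows, each a list of 5 numbers: the shift along the world's x, y, z in m, then the turn about the world's z in rad, then the finger opening in m, from 0 to 0.0854. In form: [[x, y, z, twist, hand], ...]. A call has 1 to 5 rows; each row is the pose to reach, as a shift and turn from the pose commanded when the call began; what a row does not reach only later rows make up. A row lasts 1/12 s, in which the tool goes at most 41.7 mm and 7.16 degrees, less where a joint would pass 70% of its speed; a pose out of reach is approached as far as the arm can. A call with a gripper value outside its range is refused whole. The fingers move at their own pace and stop on an object; FORCE is the grip in N (left out, the last holds). Time passes only in rows, so rows that repeat a pose let the fingers close. It gives the time, the measured TCP pose, the force, the opening and the grip force at its end, in the units of the state.
- env.read_state(): the state, without advancing time (a new reading comes with each control period).
- optics.snapshot(name): name is "scene" or "top" or "wrist"; returns a dict with "pixels" (480x640x3 uint8, red, green, blue), "camera_matrix" (3x3 intrinsics, pixels), "dist_coeffs" ([k1, k2, p1, p2, k3] as OpenCV has them; the pictures are not rectified), "eye" and "attitude" of the camera in the world; the wrist camera has in their place "tool_from_camera" (4x4, takes a point from camera to tool coordinates, whose origin is the TCP and whose axes are the flange's). Camera axes: x right, y up, looking along -z (the intrinsics and any distortion apply to the point x, -y, -z); pixel columns grow to the right and rows downward; lengths in m; the calibration is good to about 2 mm. A picture is of the moment at which its call begins: read the wrist's pose just before it. There is no depth.
- env.sign_off(): hands the job in; it is judged then, once.
The state is a dict: "time": time; "qpos": joint angles; "qd": joint speeds; "joint_torque": joint torques, N m; "ee_pos": TCP position; "tcp_rot": TCP orientation; "ft_force": force on the tool from outside, world axes, zero at the start; "torque": the same for the moment, N m; "width": opening from 0.0 (shut) to 1.0 (fully open); "grip_force": force on a finger pad.
Only numpy, scipy, OpenCV 4.12 (cv2) and the standard library are available. Lean on these libraries where they do the work, as an engineer would, in place of code of your own. Each camera call takes 0.05 s, during which the arm holds its last target. There are 200 camera calls.

## Working session

There is one attempt and no reset: what is moved stays moved. The work goes in short steps, Python scripts to look and compute and a shell command to move; the robot and the scene stay as the last step left them, time stands still between calls to the robot, and variables do not carry over. Pictures are saved under pics/ and viewed, at most 10 in all, crops included, and the job is handed in when it is done.

```bash
mkdir -p pics; cat > h.py <<'E'
import numpy as np, cv2
from bench import env, optics
def snap(name, fn=None):
    st=env.read_state(); s=optics.snapshot(name)
    if fn: cv2.imwrite('pics/'+fn, s['pixels'][:,:,::-1])
    if 'eye' in s: s['E']=np.array(s['eye']).ravel(); s['R']=np.array(s['attitude'])
    else:
        T=np.eye(4);T[:3,:3]=st['tcp_rot'];T[:3,3]=st['ee_pos'];T=T@np.array(s['tool_from_camera']); s['E']=T[:3,3]; s['R']=T[:3,:3]
    return s
def ray(s,uv):
    p=cv2.undistortPoints(np.array(uv,float).reshape(-1,1,2),np.array(s['camera_matrix']),np.array(s['dist_coeffs'])).reshape(-1,2)
    d=np.c_[p[:,0],-p[:,1],-np.ones(len(p))]
    return d@s['R'].T
def onz(s,uv,z):
    d=ray(s,uv); return s['E']+d*((z-s['E'][2])/d[:,2])[:,None]
def proj(s,P):
    q=(np.array(P,float).reshape(-1,3)-s['E'])@s['R']; q=q*[1,-1,-1]
    return cv2.projectPoints(q,np.zeros(3),np.zeros(3),np.array(s['camera_matrix']),np.array(s['dist_coeffs']))[0].reshape(-1,2)
E
python3 - <<'E'
from h import *
for n in('top','scene'):
    s=snap(n,n+'1.png'); print(n,s['E'],s['R'].round(3).tolist(),np.array(s['camera_matrix']).tolist(),s['dist_coeffs'])
st=env.read_state(); print(env.grip_point_offset,st['tcp_rot'],st['ft_force'],st['width'])
E
```

```text
top [ 0.47938438 -0.01864421  1.09444488] [[-0.01, 0.993, -0.12], [-1.0, -0.012, -0.015], [-0.016, 0.12, 0.993]] [[459.83339812567243, 0.0, 321.1816764029437], [0.0, 459.83339812567243, 230.96041056725315], [0.0, 0.0, 1.0]] [0.02162634 0.         0.         0.         0.        ]
scene [ 1.30685947 -0.0720981   1.15714425] [[0.073, -0.822, 0.564], [0.997, 0.056, -0.048], [0.008, 0.566, 0.824]] [[583.6048950918511, 0.0, 328.2451667004379], [0.0, 583.6048950918511, 230.43023564213752], [0.0, 0.0, 1.0]] [0.01753828 0.         0.         0.         0.        ]
-0.0187 [[ 9.41809610e-01  3.36146575e-01 -3.73628591e-04]
 [ 3.36146701e-01 -9.41808026e-01  1.74288931e-03]
 [ 2.33979867e-04 -1.76706392e-03 -9.99998411e-01]] [ 0.17214392  0.37509273 -0.46066827] 0.9943694466245849
```

View pics/top1.png

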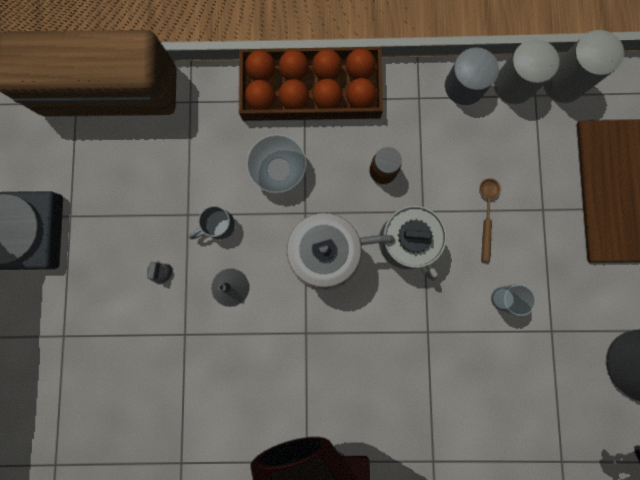

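View pics/scene1.png

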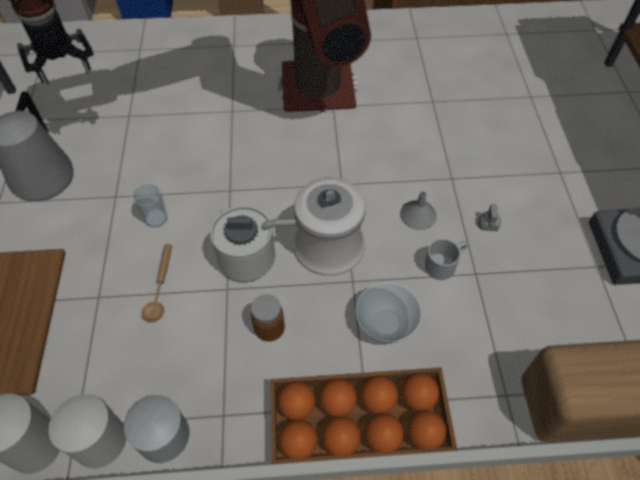

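Top view: jug cap at (416,237), juicer's shaft at (322,250), dome at (160,271), funnel (229,287), cup (216,223). Scene view: cap (241,230), dome (490,217). I'll enlarge the details.

```bash
python3 - <<'E'
from h import *
t=cv2.imread('pics/top1.png'); s=cv2.imread('pics/scene1.png')
def c(i,x,y,r=25): return cv2.resize(i[y-r:y+r,x-r:x+r],(260,260),interpolation=cv2.INTER_CUBIC)
m=np.vstack([np.hstack([c(t,416,237),c(t,322,250),c(t,160,271)]),np.hstack([c(s,241,230),c(s,330,200),c(s,490,217)])])
m=cv2.convertScaleAbs(m,alpha=1.6); cv2.imwrite('pics/m1.png',m)
T=snap('top')
for n,uv,z in(('cap',(417,237),.165),('shaft',(322,249),.2),('dome',(158,270),.06),('funnel',(224,287),.085),('cup',(214,216),.065),('jar',(386,162),.1),('tumbler',(503,299),.1)): print(n,onz(T,[uv],z).round(3), np.hypot(*onz(T,[uv],z)[0,:2]).round(3))
E
```

```text
cap [[ 0.577 -0.198  0.165]] 0.61
shaft [[ 0.552 -0.006  0.2  ]] 0.552
dome [[0.52  0.365 0.06 ]] 0.636
funnel [[0.481 0.21  0.085]] 0.525
cup [[0.641 0.24  0.065]] 0.684
jar [[ 0.751 -0.149  0.1  ]] 0.766
tumbler [[ 0.45  -0.387  0.1  ]] 0.593
```

View pics/m1.png

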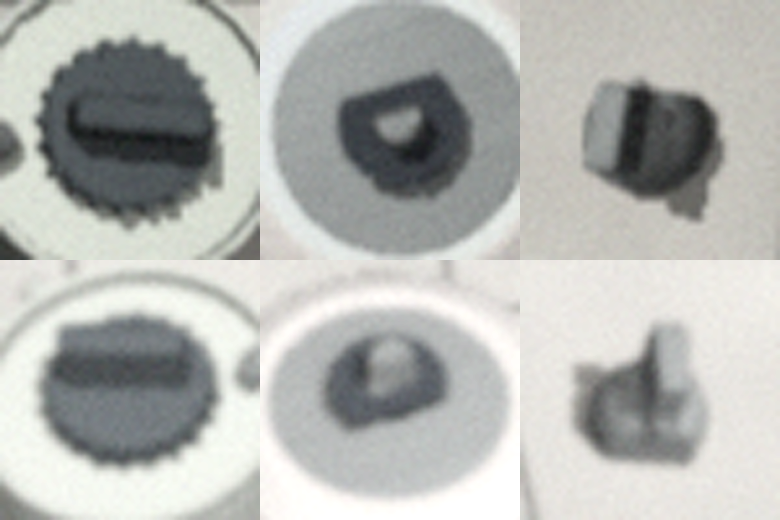

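The crops show the cap bar centred near top pixel (418,234.5), running along about world y. The flange's flat faces +x with a yaw of about 16°. The dome's bar lies roughly along world x with the flat on +x. Next I move above the cap and look with the wrist camera.

```bash
python3 -m jog '[[0.028,0.03,0.015,0.12,0.06],[0.056,0.06,0.03,0.24,0.06],[0.084,0.09,0.045,0.36,0.06],[0.112,0.12,0.06,0.48,0.06],[0.14,0.15,0.07,0.6,0.06]]' 30
python3 -m jog '[[0.028,0.03,0,0.11,0.05],[0.056,0.06,0,0.22,0.04],[0.084,0.09,0,0.33,0.04],[0.112,0.12,0,0.44,0.04],[0.14,0.15,0,0.55,0.04]]' 30
python3 -m jog '[[0.028,0.03,0,0,0.04],[0.056,0.06,0,0,0.04],[0.087,0.09,0,0,0.04],[0.087,0.09,0,0,0.04],[0.087,0.09,0,0,0.04]]' 30
python3 - <<'E'
from h import *
s=snap('wrist','w1.png'); st=env.read_state(); print(st['time'],st['ee_pos'],st['tcp_rot'],st['qpos'],st['width'])
print(s['E'],s['R'].round(3).tolist())
E
```

```text
time: 0.57
ee_pos: [0.3452, -0.4436, 0.3002]
tcp_rot: [[0.583, 0.812, 0.0], [0.812, -0.583, -0.001], [-0.0, 0.001, -1.0]]
ft_force: [1.4, -0.2, 0.5]
width: 0.698
grip_force: 0.0
time: 0.98
ee_pos: [0.4853, -0.2929, 0.299]
tcp_rot: [[0.073, 0.997, -0.0], [0.997, -0.073, 0.0], [0.0, -0.0, -1.0]]
ft_force: [1.3, 0.1, 0.5]
width: 0.474
grip_force: 0.0
time: 1.4
ee_pos: [0.5724, -0.2025, 0.2983]
tcp_rot: [[0.074, 0.997, -0.001], [0.997, -0.074, 0.001], [0.001, -0.001, -1.0]]
ft_force: [-0.5, -0.3, -1.0]
width: 0.47
grip_force: 0.0
1.45 [ 0.57148282 -0.20391621  0.29841562] [[ 7.57431915e-02  9.97126359e-01 -1.41183689e-03]
 [ 9.97127358e-01 -7.57431570e-02  7.79660629e-05]
 [-2.91949669e-05 -1.41368659e-03 -9.99999000e-01]] [-2.70620458e+01  8.20024315e+00  8.53459154e+01 -3.28846869e-02
  8.65279101e+01 -2.27161063e+01] 0.46669963417203647
[ 0.57839533 -0.13766565  0.4413318 ] [[0.997, 0.071, 0.021], [-0.074, 0.962, 0.261], [-0.001, -0.262, 0.965]]
```

View pics/w1.png

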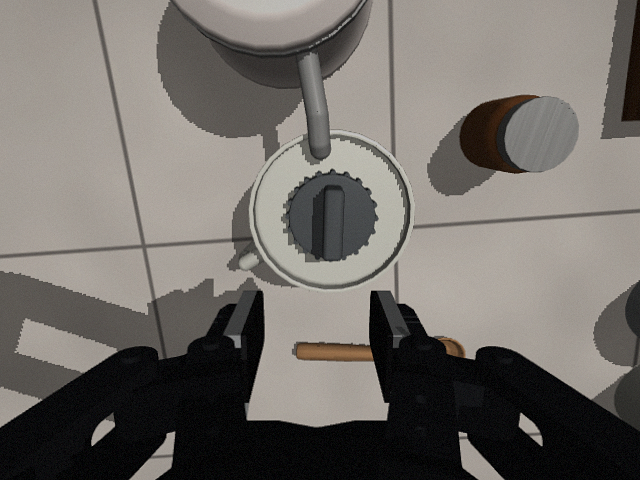

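Wrist view: the jug rim is an ellipse centred at about (332,210). The cap bar runs from (335,186) to (333,259), and the spout tip is at (320,155). I'll cast these points onto their planes.

```bash
python3 - <<'E'
from h import *
s=snap('wrist'); im=s['pixels']
hsv=cv2.cvtColor(im,cv2.COLOR_RGB2HSV); g=cv2.cvtColor(im,cv2.COLOR_RGB2GRAY)
roi=np.zeros_like(g); cv2.circle(roi,(332,216),62,255,-1)
m=((g<130)&(roi>0)).astype(np.uint8)
m=cv2.morphologyEx(m,cv2.MORPH_OPEN,np.ones((5,5)))
c=max(cv2.findContours(m,0,1)[0],key=cv2.contourArea); print('disc',cv2.fitEllipse(c))
for uv,z in(((332,210),.127),(cv2.fitEllipse(c)[0],.151)): print(onz(s,[uv],z).round(4))
for r in(190,200,210,220,230,240,250,256,260,264): print(r,g[r,310:360].tolist())
C=[(327,187),(343,187),(325,259),(342,259)]
P=onz(s,C,.165); print(P.round(4),P.mean(0).round(4))
sc=snap('scene');t=snap('top')
print(proj(t,[P.mean(0)]),proj(sc,[P.mean(0)]))
E
```

```text
disc ((330.4460754394531, 214.34962463378906), (88.96784210205078, 93.577392578125), 53.607723236083984)
[[ 0.5849 -0.1992  0.127 ]]
[[ 0.583  -0.1977  0.151 ]]
190 [75, 76, 76, 70, 75, 71, 74, 80, 78, 77, 36, 37, 37, 39, 39, 20, 34, 53, 59, 64, 67, 73, 72, 73, 75, 72, 75, 73, 73, 77, 73, 70, 72, 71, 61, 55, 78, 79, 78, 77, 76, 77, 77, 76, 80, 76, 75, 79, 76, 77]
200 [71, 73, 74, 73, 35, 40, 36, 41, 42, 36, 38, 42, 37, 41, 27, 22, 44, 53, 61, 67, 71, 74, 74, 69, 76, 74, 75, 80, 77, 75, 74, 73, 75, 68, 61, 49, 82, 78, 74, 78, 77, 72, 78, 77, 77, 79, 77, 74, 81, 76]
210 [75, 74, 70, 70, 36, 36, 46, 37, 40, 38, 41, 39, 42, 41, 27, 28, 45, 60, 65, 71, 74, 73, 73, 71, 77, 76, 79, 78, 77, 77, 76, 77, 67, 63, 49, 63, 75, 77, 75, 76, 77, 74, 75, 77, 74, 77, 74, 75, 76, 74]
220 [72, 74, 71, 42, 41, 39, 40, 40, 38, 39, 36, 36, 40, 34, 21, 35, 49, 54, 64, 69, 74, 77, 75, 74, 74, 70, 81, 76, 75, 72, 77, 73, 70, 61, 47, 69, 74, 76, 73, 76, 77, 72, 76, 72, 75, 74, 70, 76, 74, 76]
230 [72, 73, 72, 41, 33, 39, 34, 41, 41, 40, 42, 38, 40, 39, 23, 45, 54, 55, 67, 74, 72, 74, 74, 74, 73, 77, 71, 76, 75
[... 719 characters left out ...]
[147, 148, 149, 152, 150, 152, 151, 150, 149, 152, 151, 150, 185, 182, 183, 182, 181, 181, 181, 184, 159, 155, 156, 167, 188, 185, 180, 183, 180, 183, 181, 181, 178, 177, 177, 181, 182, 178, 177, 182, 175, 177, 176, 178, 177, 179, 182, 176, 179, 178]
264 [178, 177, 177, 179, 177, 176, 175, 178, 180, 179, 179, 178, 179, 178, 175, 177, 180, 178, 182, 178, 178, 177, 177, 175, 172, 177, 175, 177, 176, 178, 180, 180, 180, 176, 179, 178, 179, 180, 175, 177, 176, 178, 177, 180, 178, 176, 178, 176, 176, 181]
[[ 0.5817 -0.1758  0.165 ]
 [ 0.5925 -0.1766  0.165 ]
 [ 0.5767 -0.227   0.165 ]
 [ 0.5888 -0.228   0.165 ]] [ 0.5849 -0.2018  0.165 ]
[[418.56313803 233.06795349]] [[237.2622229  218.62537998]]
```

```bash
python3 -m jog '[[0.013,0.004,-0.03,-0.01,0.04],[0.0135,0.004,-0.06,-0.01,0.04],[0.0135,0.004,-0.09,-0.01,0.04],[0.0135,0.004,-0.12,-0.01,0.04],[0.0135,0.004,-0.135,-0.01,0.04]]' 40
python3 -m jog '[[0,0,-0.01,0,0.04],[0,0,-0.019,0,0.04],[0,0,-0.019,0,0.0],[0,0,-0.019,0,0.0],[0,0,-0.019,0,0.0]]' 40
python3 -m jog '[[0,0,0,0,0.0],[0,0,0,0,0.0],[0,0,0,0,0]]' 40
python3 -c "
from h import *
print(env.read_state())"
```

```text
time: 2.02
ee_pos: [0.5819, -0.2014, 0.1598]
tcp_rot: [[0.09, 0.996, -0.005], [0.996, -0.09, 0.002], [0.002, -0.005, -1.0]]
ft_force: [-1.3, 1.2, -0.4]
width: 0.47
grip_force: 0.0
time: 2.43
ee_pos: [0.5843, -0.2014, 0.1462]
tcp_rot: [[0.088, 0.996, -0.001], [0.996, -0.088, -0.001], [-0.001, -0.001, -1.0]]
ft_force: [-5.2, -0.3, -0.6]
width: 0.155
grip_force: 40.2
time: 2.68
ee_pos: [0.5843, -0.2014, 0.1463]
tcp_rot: [[0.088, 0.996, -0.001], [0.996, -0.088, -0.001], [-0.001, -0.001, -1.0]]
ft_force: [-5.3, -0.9, 0.4]
width: 0.152
grip_force: 40.2
{'time': 2.6833, 'qpos': array([-2.62838561e+01,  1.57894372e+01,  9.31118098e+01, -8.08806759e-02,
        7.11136529e+01, -2.11997297e+01]), 'qd': array([ 0.04721601, -0.06528203, -0.03085537, -0.15243587, -0.01257247,
       -0.04264941]), 'joint_torque': array([  1.74026806, -50.95733285, -39.26679254,   0.92092048,
        -1.21829286,  -0.05702685]), 'ee_pos': array([ 0.58432358, -0.20141985,  0.14627454]), 'tcp_rot': array([[ 8.81625504e-02,  9.96105760e-01, -8.24335839e-04],
       [ 9.96105436e-01, -8.81634176e-02, -1.08252447e-03],
       [-1.15098513e-03, -7.25687292e-04, -9.99999074e-01]]), 'ft_force': array([-5.26238287, -0.88269442,  0.35239867]), 'torque': array([-0.23048468,  0.68017936, -0.11815596]), 'grip_force': 40.228384137153625, 'width': 0.152445782177151}
```

```bash
python3 -m jog '[[-0.001,0,0,0.1,0],[-0.001,0,0,0.2,0],[-0.001,0,0,0.3,0],[-0.001,0,0,0.4,0],[-0.001,0,0,0.5,0]]' 40
python3 -m jog '[[0,0,0,0.1,0],[0,0,0,0.2,0],[0,0,0,0.3,0],[0,0,0,0.4,0],[0,0,0,0.5,0]]' 40
python3 -c "
from h import *
s=env.read_state();print(s['torque'],s['ft_force'],np.arctan2(s['tcp_rot'][1][1],s['tcp_rot'][0][1]))"
```

```text
time: 3.1
ee_pos: [0.5845, -0.2013, 0.1463]
tcp_rot: [[-0.405, 0.914, 0.002], [0.914, 0.405, -0.001], [-0.002, 0.001, -1.0]]
ft_force: [-1.2, -1.2, -3.2]
width: 0.154
grip_force: 39.8
time: 3.52
ee_pos: [0.5846, -0.2011, 0.1463]
tcp_rot: [[-0.794, 0.609, 0.002], [0.609, 0.794, -0.001], [-0.002, 0.001, -1.0]]
ft_force: [0.3, 1.2, -3.4]
width: 0.155
grip_force: 39.8
[ 0.12793526 -0.16968817 -0.11928207] [ 0.33219201  1.16407503 -3.4468247 ] 0.9165803501983844
```

```bash
cat > st.py <<'E'
from h import *
s=env.read_state();print('TQ',s['torque'].round(2),'yaw',np.arctan2(s['tcp_rot'][1][1],s['tcp_rot'][0][1]).round(3),'q6',s['qpos'][5].round(1))
E
python3 -m jog '[[0,0,0,0.05,0],[0,0,0,0.1,0],[0,0,0,0.15,0],[0,0,0,0.15,0]]' 40; python3 st.py
python3 -m jog '[[0,0,0,0.05,0],[0,0,0,0.1,0],[0,0,0,0.1,0]]' 40; python3 st.py
```

```text
time: 3.85
ee_pos: [0.5846, -0.201, 0.1463]
tcp_rot: [[-0.874, 0.486, 0.002], [0.486, 0.874, -0.001], [-0.002, 0.0, -1.0]]
ft_force: [1.2, -1.2, -3.1]
width: 0.15
grip_force: 39.9
TQ [ 0.21 -0.16  0.11] yaw 1.064 q6 -87.2
time: 4.1
ee_pos: [0.5847, -0.2009, 0.1463]
tcp_rot: [[-0.918, 0.397, 0.002], [0.397, 0.918, -0.001], [-0.002, 0.0, -1.0]]
ft_force: [1.1, -0.3, -1.1]
width: 0.153
grip_force: 40.1
TQ [ 0.23 -0.2   0.12] yaw 1.162 q6 -92.9
```

```bash

python3 -m jog '[[0,0,0,0.04,0],[0,0,0,0.08,0],[0,0,0,0.08,0]]' 40; python3 st.py
python3 -m jog '[[0,0,0,0.03,0],[0,0,0,0.06,0],[0,0,0,0.06,0],[0,0,0,0.06,0]]' 40; python3 st.py
```

```text
time: 4.35
ee_pos: [0.5846, -0.2009, 0.1463]
tcp_rot: [[-0.945, 0.326, 0.002], [0.326, 0.945, -0.0], [-0.002, 0.001, -1.0]]
ft_force: [0.7, 0.8, 0.8]
width: 0.155
grip_force: 55.2
TQ [ 0.3  -0.01 -1.39] yaw 1.239 q6 -97.3
time: 4.68
ee_pos: [0.5838, -0.2007, 0.1463]
tcp_rot: [[-0.963, 0.27, 0.0], [0.27, 0.963, 0.0], [0.0, 0.0, -1.0]]
ft_force: [-3.9, 2.3, 6.0]
width: 0.158
grip_force: 81.1
TQ [ 0.58  0.8  -1.25] yaw 1.298 q6 -100.7
```

```bash

python3 -m jog '[[0,0,0,-0.04,0.03],[0,0,0,-0.05,0.032],[0,0,0.02,-0.05,0.032],[0,0,0.055,-0.05,0.032],[0,0,0.09,-0.05,0.032]]' 40
python3 -m jog '[[0,0,0.04,0,0.04],[-0.01,0.03,0.08,0,0.05],[-0.02,0.06,0.1,0,0.05],[-0.025,0.095,0.1,0,0.05],[-0.03,0.13,0.1,0,0.05]]' 40
python3 -m jog '[[-0.01,0.035,0,0,0.05],[-0.02,0.065,0,0,0.05],[-0.02,0.065,0,0,0.05],[-0.02,0.065,0,0,0.05]]' 40
python3 - <<'E'
from h import *
s=snap('wrist','w2.png');T=snap('top','top2.png'); st=env.read_state();print(st['ee_pos'],st['time'],s['E'])
t=cv2.imread('pics/top2.png');w=cv2.imread('pics/w2.png')
c=cv2.resize(t[205:265,386:446],(300,300),interpolation=cv2.INTER_CUBIC)
w[:300,:300]=c
cv2.imwrite('pics/m2.png',w)
E
```

```text
time: 5.1
ee_pos: [0.583, -0.2004, 0.2346]
tcp_rot: [[-0.949, 0.314, -0.003], [0.314, 0.949, 0.001], [0.003, -0.0, -1.0]]
ft_force: [-0.0, 0.1, -0.3]
width: 0.375
grip_force: 0.0
time: 5.52
ee_pos: [0.5547, -0.07, 0.339]
tcp_rot: [[-0.949, 0.315, 0.007], [0.315, 0.949, -0.002], [-0.007, 0.0, -1.0]]
ft_force: [0.2, 0.2, -0.9]
width: 0.585
grip_force: 0.0
time: 5.85
ee_pos: [0.5339, -0.0044, 0.3359]
tcp_rot: [[-0.95, 0.311, 0.002], [0.311, 0.95, -0.001], [-0.002, -0.0, -1.0]]
ft_force: [-0.2, -0.6, -0.5]
width: 0.584
grip_force: 0.0
[ 0.53425454 -0.00628246  0.33538407] 5.95 [0.47154085 0.01505844 0.47872392]
```

View pics/w2.png

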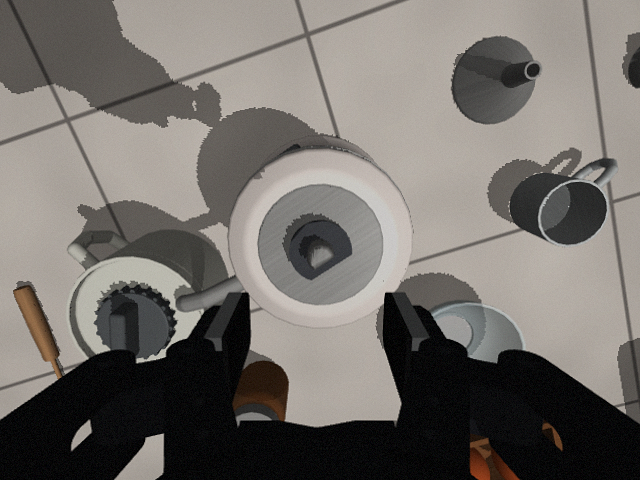

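Wrist view over the juicer: the flange is at (320,248) and its flat edge runs from (310,278) to (352,252), facing lower right (+x and some +y). The cap's bar has turned, and is seen at (118,325).

```bash
cat > m.py <<'E'
from h import *
s=snap('wrist'); g=cv2.cvtColor(s['pixels'],cv2.COLOR_RGB2GRAY)
# juicer top rim plane (radius 76.5 mm at z .17) by bright mask
roi=np.zeros_like(g); cv2.circle(roi,(320,238),100,255,-1)
m=((g<75)&(cv2.circle(np.zeros_like(g),(320,245),48,255,-1)>0)).astype(np.uint8)
m=cv2.morphologyEx(m,cv2.MORPH_CLOSE,np.ones((3,3)))
c=max(cv2.findContours(m,0,1)[0],key=cv2.contourArea)
P=onz(s,c.reshape(-1,2),.184)
ph=onz(s,[(310,278),(352,252)],.184); d=ph[1]-ph[0]; print('hand edge',ph.round(4), 'normal yaw',np.degrees(np.arctan2(-d[0],d[1])))
# edge points near hand line
n=np.array([d[1],-d[0]]);n/=np.linalg.norm(n); u=d[:2]/np.linalg.norm(d[:2]); L=np.linalg.norm(d[:2])
r=(P[:,:2]-ph[0,:2]); k=(abs(r@n)<.004)&(r@u>.1*L)&(r@u<.9*L)
vx,vy,x0,y0=cv2.fitLine(P[k,:2].astype(np.float32),cv2.DIST_HUBER,0,.01,.01).ravel()
a=np.degrees(np.arctan2(-vx,vy)); print('fit normal yaw',a,a+180,k.sum(),'pt',x0,y0)
big=cv2.resize(s['pixels'][190:310,250:400,::-1],(750,600),interpolation=cv2.INTER_CUBIC)
big=cv2.convertScaleAbs(big,alpha=1.5)
cv2.drawContours(big,[((c-[250,190])*5+2)],-1,(0,0,255),1)
cv2.imwrite('pics/m3.png',big)
E
python3 m.py
```

```text
hand edge [[ 0.5741 -0.0257  0.184 ]
 [ 0.5643  0.0112  0.184 ]] normal yaw 14.983276287835954
fit normal yaw -163.8969 16.103104 33 pt 0.5701918 -0.0065779164
```

View pics/m3.png

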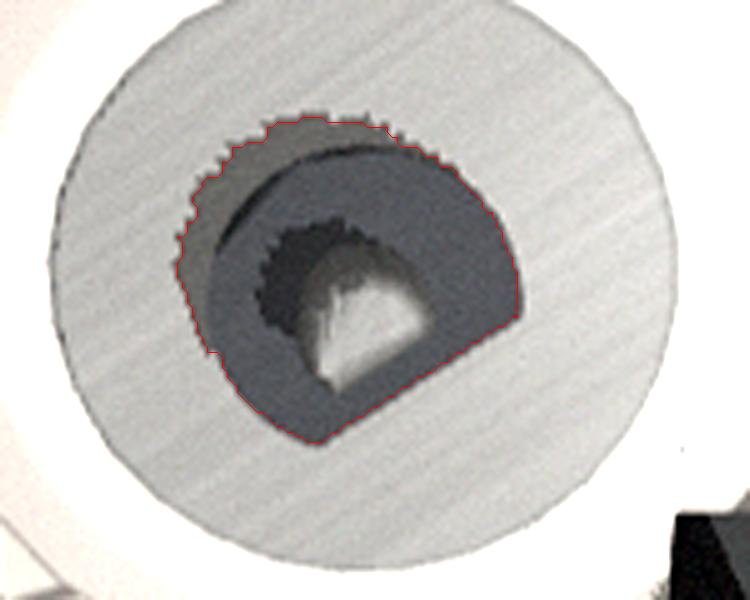

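```bash
cat >> m.py <<'E'
from scipy.optimize import least_squares
q=c.reshape(-1,2); X=(q[:,0]-250)*5+2; Y=(q[:,1]-190)*5+2
k=((X>445)&(Y<295)&(Y>165))|((X<300)&(X>212)&(Y>360)&(Y<432))
f=lambda p:np.hypot(P[k,0]-p[0],P[k,1]-p[1])-p[2]
r=least_squares(f,[.555,-.005,.024]); print('flange',r.x,k.sum())
r=least_squares(lambda p:np.hypot(P[k,0]-p[0],P[k,1]-p[1])-.024,[.555,-.005]); print('flange fixed r',r.x)
cen=r.x; print('flat dist',(np.array([x0,y0])-cen)@[np.cos(np.radians(16.1)),np.sin(np.radians(16.1))])
E
python3 m.py
python3 -m jog '[[-0.002,0.037,0,0.06,0.05],[-0.004,0.074,0,0.12,0.05],[-0.006,0.111,0,0.18,0.05],[-0.008,0.148,0,0.24,0.05],[-0.01,0.185,0,0.3,0.05]]' 40
python3 -m jog '[[-0.002,0.036,-0.015,0,0.05],[-0.004,0.072,-0.03,0,0.05],[-0.006,0.108,-0.05,0,0.05],[-0.008,0.144,-0.07,0,0.05],[-0.01,0.18,-0.09,0,0.05]]' 40
python3 -m jog '[[0,0,-0.035,0,0.05],[0,0,-0.035,0,0.05],[0,0,-0.035,0,0.05]]' 40
python3 - <<'E'
from h import *
s=snap('wrist','w3.png'); st=env.read_state();print(st['ee_pos'],st['time'],s['E'])
E
```

```text
hand edge [[ 0.574  -0.0261  0.184 ]
 [ 0.5642  0.0108  0.184 ]] normal yaw 14.927994067849575
fit normal yaw -163.71347 16.28653 33 pt 0.570577 -0.007777229
flange [ 0.55508155 -0.00998815  0.02370364] 43
flange fixed r [ 0.55465667 -0.01019161]
flat dist 0.015965484423590512
time: 6.47
ee_pos: [0.5244, 0.1795, 0.3349]
tcp_rot: [[-1.0, 0.019, 0.0], [0.019, 1.0, -0.0], [-0.0, -0.0, -1.0]]
ft_force: [0.0, 0.2, 0.4]
width: 0.583
grip_force: 0.0
time: 6.88
ee_pos: [0.5147, 0.3599, 0.244]
tcp_rot: [[-1.0, 0.021, 0.0], [0.021, 1.0, -0.0], [-0.0, -0.0, -1.0]]
ft_force: [1.4, 0.3, -0.2]
width: 0.586
grip_force: 0.0
time: 7.13
ee_pos: [0.5129, 0.3576, 0.2072]
tcp_rot: [[-1.0, 0.02, -0.006], [0.02, 1.0, -0.004], [0.005, -0.004, -1.0]]
ft_force: [-0.2, 0.2, -0.2]
width: 0.584
grip_force: 0.0
[0.51446672 0.35789351 0.21002364] 7.1833 [0.44836437 0.35815038 0.35054447]
```

View pics/w3.png

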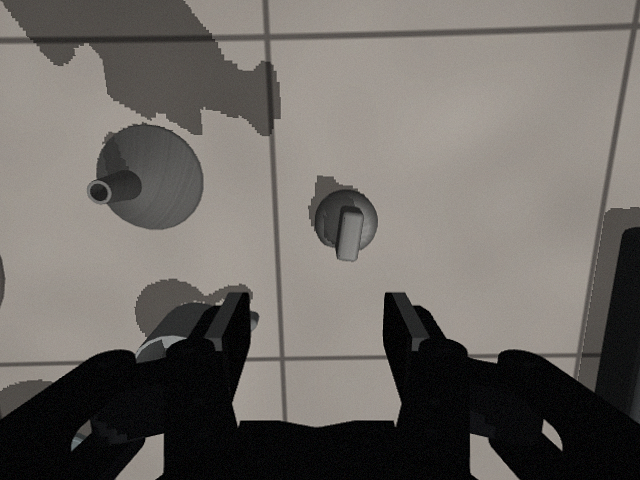

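The dome is at (346,221), with its bar running from (352,208) to (347,262) and tilted a few degrees. I'll zoom in to confirm which side the flat is on.

```bash
python3 - <<'E'
from h import *
w=cv2.imread('pics/w3.png')
cv2.imwrite('pics/m4.png',cv2.convertScaleAbs(cv2.resize(w[175:275,290:410],(720,600),interpolation=cv2.INTER_CUBIC),alpha=1.4))
s=snap('wrist'); print(proj(s,[[.52,.365,.06],[.54,.365,.06]]))
E
```

```text
[[328.01519272 230.72335264]
 [328.3613796  256.40943023]]
```

View pics/m4.png

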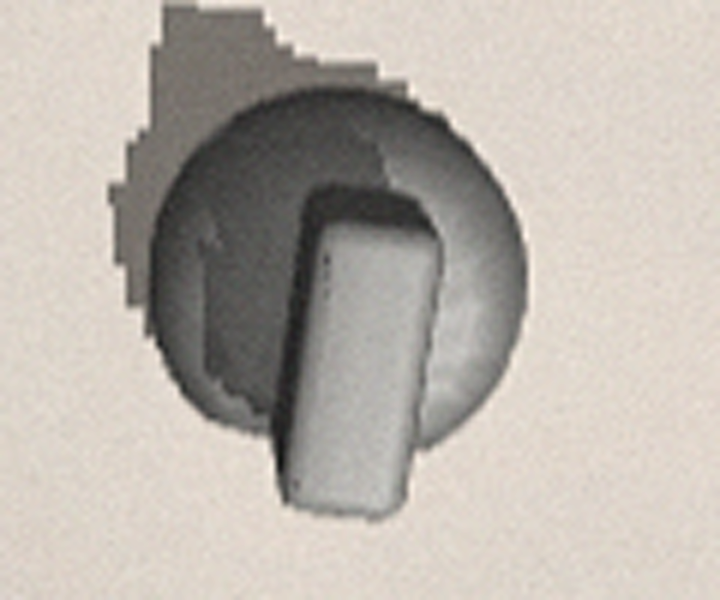

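```bash
python3 - <<'E'
from h import *
s=snap('wrist'); st=env.read_state()
C=np.array([(322,222),(440,232),(285,508),(400,518)])/6+[290,175]
P=onz(s,C,.06); a=P[:2].mean(0);b=P[2:].mean(0); d=b-a
print('len',np.linalg.norm(d),'wid',np.linalg.norm(P[1]-P[0]),np.linalg.norm(P[3]-P[2]),'yaw',np.degrees(np.arctan2(d[1],d[0])))
for i,j in((0,2),(1,3)): e=P[j]-P[i]; print(np.degrees(np.arctan2(e[1],e[0])))
u=d/np.linalg.norm(d); cen=a+u*.018*np.linalg.norm(d)/.038; print('axis',cen)
th=np.linspace(0,6.28,40)
print('knob base circle centre px->', onz(s,[(290+338/6,175+276/6)],.015))
print(st['ee_pos'],np.degrees(np.arctan2(st['tcp_rot'][1][1],st['tcp_rot'][0][1])),st['time'])
T=snap('top');S=snap('scene'); print(proj(T,[a,b]),proj(S,[a,b]))
E
```

```text
len 0.03723839509427158 wid 0.014629315667393616 0.014727178994662863 yaw -7.3793409248401405
-7.455700203099775
-7.303118912545254
axis [0.52608771 0.38237713 0.06      ]
knob base circle centre px-> [[0.52456259 0.38254794 0.015     ]]
[0.5157847  0.35842882 0.21272871] 88.79630517936819 7.2833
[[149.12283324 275.40196704]
 [151.8277132  258.93419238]] [[493.21079489 204.56059612]
 [494.88743048 217.36875595]]
```

```bash
python3 -m jog '[[0.005,0.012,-0.03,-0.05,0.05],[0.0105,0.024,-0.06,-0.108,0.05],[0.0105,0.024,-0.09,-0.108,0.05],[0.0105,0.024,-0.11,-0.108,0.05],[0.0105,0.024,-0.11,-0.108,0.05]]' 40
python3 -m jog '[[0,0,0,0,0.04],[0,0,0,0,0.04]]'
python3 -m jog '[[0,0,0,0,0.04],[0,0,0,0,0.04]]';python3 st.py
```

```text
time: 7.8
ee_pos: [0.5222, 0.3813, 0.0959]
tcp_rot: [[-0.992, 0.127, -0.006], [0.127, 0.992, -0.004], [0.006, -0.004, -1.0]]
ft_force: [-0.7, -0.6, -1.3]
width: 0.588
grip_force: 0.0
time: 7.97
ee_pos: [0.5261, 0.3837, 0.1029]
tcp_rot: [[-0.992, 0.127, 0.003], [0.127, 0.992, 0.002], [-0.003, 0.002, -1.0]]
ft_force: [0.6, -0.2, -0.2]
width: 0.471
grip_force: 0.0
time: 8.13
ee_pos: [0.526, 0.3839, 0.103]
tcp_rot: [[-0.992, 0.127, 0.004], [0.127, 0.992, 0.002], [-0.004, 0.003, -1.0]]
ft_force: [0.0, -0.4, 0.4]
width: 0.469
grip_force: 0.0
TQ [-0.02  0.    0.01] yaw 1.444 q6 -53.5
```

```bash
python3 -m jog '[[0,-0.001,-0.03,0,0.04],[0,-0.001,-0.055,0,0.04],[0,-0.001,-0.067,0,0.04],[0,-0.001,-0.067,0,0.04],[0,-0.001,-0.067,0,0.04]]' 50
python3 -m jog '[[0,0,0,0,0],[0,0,0,0,0],[0,0,0,0,0],[0,0,0,0,0]]' 50
python3 -m jog '[[0,0,0.02,0,0],[0,0,0.05,0,0],[0,0,0.08,0,0],[0,0,0.08,0,0],[0,0,0.08,0,0]]' 50;python3 st.py
```

```text
time: 8.55
ee_pos: [0.5244, 0.3823, 0.0334]
tcp_rot: [[-0.992, 0.126, -0.0], [0.126, 0.992, -0.0], [0.0, -0.0, -1.0]]
ft_force: [0.7, 0.4, 0.9]
width: 0.47
grip_force: 0.0
time: 8.88
ee_pos: [0.526, 0.3832, 0.0355]
tcp_rot: [[-0.992, 0.126, 0.004], [0.126, 0.992, 0.002], [-0.003, 0.002, -1.0]]
ft_force: [0.8, 0.2, 6.9]
width: 0.177
grip_force: 49.8
time: 9.3
ee_pos: [0.526, 0.3832, 0.1161]
tcp_rot: [[-0.992, 0.126, 0.005], [0.126, 0.992, 0.003], [-0.004, 0.003, -1.0]]
ft_force: [-0.6, 0.3, -2.6]
width: 0.174
grip_force: 49.2
TQ [-0.01 -0.05 -0.03] yaw 1.444 q6 -53.6
```

```bash
python3 -m jog '[[0,0,0.035,0,0],[0,-0.01,0.07,0,0],[0.003,-0.03,0.105,0.06,0],[0.006,-0.06,0.13,0.12,0],[0.009,-0.09,0.154,0.18,0]]' 50
python3 -m jog '[[0.002,-0.035,0,0.04,0],[0.004,-0.07,0,0.08,0],[0.008,-0.105,0,0.12,0],[0.01,-0.14,0,0.16,0],[0.012,-0.175,0,0.2,0]]' 50
python3 -m jog '[[0.002,-0.035,0,0.03,0],[0.004,-0.07,0,0.03,0],[0.007,-0.105,0,0.03,0],[0.0075,-0.125,0,0.03,0],[0.0075,-0.1285,0,0.03,0]]' 50
python3 -m jog '[[0,0,0,0,0],[0,0,0,0,0],[0,0,0,0,0]]' 50;python3 st.py
python3 - <<'E'
from h import *
st=env.read_state();print(st['ee_pos'],st['tcp_rot'].tolist())
w=snap('wrist','w4.png');s=snap('scene','s4.png')
a=cv2.imread('pics/w4.png');b=cv2.imread('pics/s4.png')
p=proj(w,[st['ee_pos']])[0].astype(int);q=proj(s,[st['ee_pos']])[0].astype(int);print(p,q)
def c(i,x,y,r):
    return cv2.resize(i[max(0,y-r):y+r,x-r:x+r],(400,400),interpolation=cv2.INTER_CUBIC)
print(w['pixels'].shape)
cv2.imwrite('pics/m5.png',cv2.convertScaleAbs(np.hstack([c(a,p[0],p[1]-20,80),c(b,q[0],q[1]+10,40)]),alpha=1.5))
E
```

```text
time: 9.72
ee_pos: [0.5327, 0.2917, 0.2673]
tcp_rot: [[-0.998, -0.058, -0.001], [-0.058, 0.998, -0.0], [0.001, -0.0, -1.0]]
ft_force: [1.2, -0.2, -1.4]
width: 0.18
grip_force: 49.2
time: 10.13
ee_pos: [0.5442, 0.1156, 0.2651]
tcp_rot: [[-0.968, -0.253, -0.003], [-0.253, 0.968, -0.0], [0.003, 0.001, -1.0]]
ft_force: [0.9, -0.1, -1.7]
width: 0.175
grip_force: 49.2
time: 10.55
ee_pos: [0.552, -0.0148, 0.2651]
tcp_rot: [[-0.961, -0.276, -0.003], [-0.276, 0.961, -0.001], [0.003, 0.0, -1.0]]
ft_force: [0.0, -0.2, -1.0]
width: 0.175
grip_force: 49.2
time: 10.8
ee_pos: [0.5525, -0.0099, 0.2664]
tcp_rot: [[-0.96, -0.281, -0.001], [-0.281, 0.96, 0.001], [0.001, 0.001, -1.0]]
ft_force: [0.4, -0.3, -1.7]
width: 0.18
grip_force: 49.2
TQ [-0.01 -0.07 -0.01] yaw 1.855 q6 -115.5
[ 0.55251107 -0.0099283   0.26635015] [[-0.9598260734445686, -0.28059265015689067, -0.001293605007049711], [-0.2805937443043021, 0.9598263269094507, 0.0007568545463231463], [0.0010292683194521141, 0.0010894261999448895, -0.9999988768780101]]
[320 309] [328 170]
(480, 640, 3)
```

View pics/m5.png

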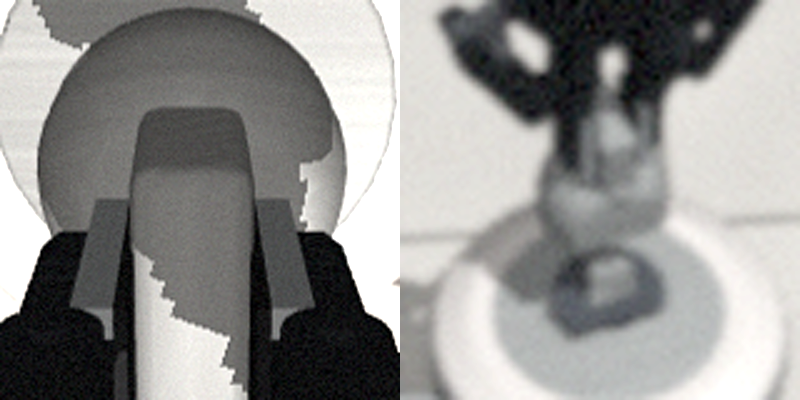

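Wrist crop: the bar is gripped squarely, with its back top edge at about (317,275) in the full image. The scene crop shows the dome above the shaft with the flats roughly parallel. Now I check the dome axis position from that edge.

```bash
python3 - <<'E'
from h import *
st=env.read_state();w=snap('wrist');print(st['ee_pos'])
x=-np.array(st['tcp_rot'])[:,0]; y=np.array(st['tcp_rot'])[:,1]
for h in (.0245,.027):
    P=onz(w,[(240+192/2.5,209+165/2.5)],st['ee_pos'][2]+h)[0]; d=P-st['ee_pos']
    print(h,'edge along bar',d@x,'across',d@y)
# skirt silhouette, underside circle r 27 at z=tcp-.0355+~.005
th=np.radians(np.linspace(0,360,73))
g=cv2.cvtColor(w['pixels'],cv2.COLOR_RGB2GRAY)
Q=np.array([(40,170),(60,105),(100,50),(150,17),(190,8),(240,17),(285,48),(325,105),(344,160)])/2.5+[240,209]
from scipy.optimize import least_squares
for h in(-.0355,-.025,-.015):
    P=onz(w,Q,st['ee_pos'][2]+h); r=least_squares(lambda p:np.hypot(P[:,0]-p[0],P[:,1]-p[1])-p[2],[.55,-.01,.027]).x
    d=np.array([r[0],r[1],0])-[st['ee_pos'][0],st['ee_pos'][1],0]; print(h,'r',r[2],'along',d@x,'across',d@y)
E
```

```text
[ 0.55271252 -0.00984661  0.26676851]
0.0245 edge along bar -0.0229719789820541 across -0.0013379815569463023
0.027 edge along bar -0.02387524098293345 across -0.0013408211363234424
-0.0355 r 0.027654895142713597 along -0.002447279964710881 across -0.0011794237955360532
-0.025 r 0.02602800538284678 along -0.006169609075149107 across -0.001200887382504865
-0.015 r 0.024478588313438233 along -0.009714681390234323 across -0.001221329127122028
```

```bash
python3 -m jog '[[0.031,0.009,-0.01,0,0],[0.0624,0.018,-0.018,0,0],[0.0624,0.018,-0.018,0,0],[0.0624,0.018,-0.018,0,0],[0.0624,0.018,-0.018,0,0]]' 50
python3 - <<'E'
from h import *
st=env.read_state();print(st['ee_pos'])
w=snap('wrist','w5.png'); print(proj(w,[[.5547,-.0102,.184]]))
a=cv2.imread('pics/w5.png'); cv2.imwrite('pics/m6.png',cv2.convertScaleAbs(cv2.resize(a[80:380,180:460],(560,600),interpolation=cv2.INTER_CUBIC),alpha=1.4))
E
```

```text
time: 11.37
ee_pos: [0.615, 0.0075, 0.2487]
tcp_rot: [[-0.96, -0.281, -0.001], [-0.281, 0.96, 0.0], [0.001, 0.0, -1.0]]
ft_force: [0.1, -0.2, -2.1]
width: 0.176
grip_force: 49.1
[0.61496961 0.00750733 0.24871799]
[[319.09712651 138.12120996]]
```

View pics/m6.png

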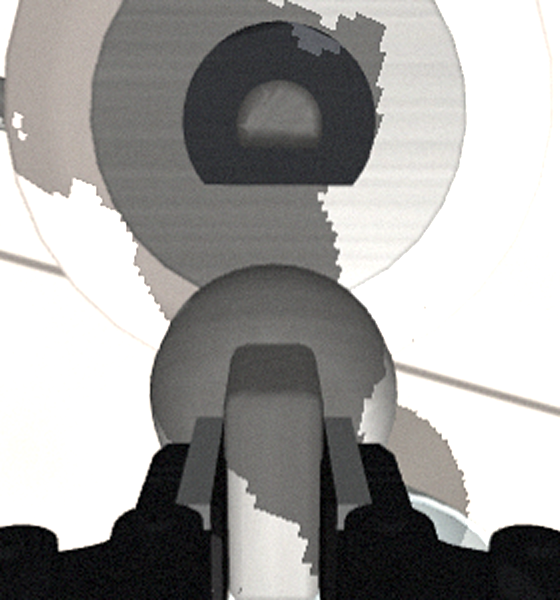

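The flat edge is level in the image at crop row 184, so the yaw matches. The flange centre is at crop column 279 and the dome centre at column 273.5. Computing the relative offset.

```bash
python3 - <<'E'
from h import *
from scipy.optimize import least_squares
st=env.read_state();w=snap('wrist');R=np.array(st['tcp_rot']);p=np.array(st['ee_pos']);print(p)
x=-R[:,0];y=R[:,1]
def loc(Q,z):
    P=onz(w,np.array(Q)/2.+[180,80],z)-p; return np.c_[P@x,P@y]
def circ(L,r): 
    return least_squares(lambda q:np.hypot(L[:,0]-q[0],L[:,1]-q[1])-r,L.mean(0)).x, least_squares(lambda q:np.hypot(L[:,0]-q[0],L[:,1]-q[1])-q[2],[*L.mean(0),r]).x
F=loc([(205,184),(190,154),(183,120),(190,85),(210,50),(240,28),(275,22),(315,28),(350,55),(370,90),(375,125),(365,184)],.184)
print('flange',circ(F,.024), 'flat',F[[0,-1]])
print('shaft top corners',loc([(238,136),(320,136),(279,80)],.203))
for h in(-.0355,-.03,-.025):
    D=loc([(150,390),(158,350),(180,310),(210,283),(245,268),(273,264),(310,270),(345,290),(375,322),(392,358),(397,392)],p[2]+h)
    print(h,'dome',circ(D,.027))
print('bar edge',loc([(232,391),(320,391)],p[2]+.0245).mean(0))
E
```

```text
[0.61497877 0.00722112 0.2495316 ]
flange (array([-0.06064646,  0.00039313]), array([-0.06038602,  0.00044661,  0.02434002])) flat [[-0.04605108 -0.01870887]
 [-0.04603839  0.02203225]]
shaft top corners [[-5.86594533e-02 -9.37298223e-03]
 [-5.86542296e-02  9.31002655e-03]
 [-7.08384794e-02 -5.45039398e-05]]
-0.0355 dome (array([-0.00396191, -0.00126044]), array([-0.00225451, -0.00132248,  0.028437  ]))
-0.03 dome (array([-0.0048892 , -0.00130296]), array([-0.0042124 , -0.0013271 ,  0.02756055]))
-0.025 dome (array([-0.00570307, -0.00134143]), array([-0.00599231, -0.0013313 ,  0.02676378]))
bar edge [-0.02281118 -0.0009657 ]
```

```bash
python3 -m jog '[[-0.027,-0.007,0,0,0],[-0.0544,-0.0145,0,0,0],[-0.0544,-0.0145,0,0,0],[-0.0544,-0.0145,0,0,0],[-0.0544,-0.0145,-0.005,0,0]]' 50
python3 -m jog '[[0,0,-0.002,0,0],[0,0,-0.004,0,0],[0,0,-0.006,0,0],[0,0,-0.008,0,0],[0,0,-0.008,0,0]]' 50
python3 st.py
```

```text
time: 11.88
ee_pos: [0.5619, -0.008, 0.2467]
tcp_rot: [[-0.96, -0.279, 0.005], [-0.279, 0.96, -0.001], [-0.005, -0.002, -1.0]]
ft_force: [-0.1, -0.6, 0.0]
width: 0.176
grip_force: 49.2
time: 12.3
ee_pos: [0.5608, -0.0076, 0.2353]
tcp_rot: [[-0.96, -0.28, -0.001], [-0.28, 0.96, 0.0], [0.001, 0.001, -1.0]]
ft_force: [0.5, -0.1, -1.6]
width: 0.175
grip_force: 49.2
TQ [0.   0.   0.02] yaw 1.854 q6 -115.1
```

```bash
python3 -m jog '[[0,0,-0.002,0,0],[0,0,-0.003,0,0],[0,0,-0.003,0,0]]' 50
python3 -m jog '[[0,0,-0.002,0,0],[0,0,-0.003,0,0],[0,0,-0.003,0,0]]' 50
python3 st.py
```

```text
time: 12.55
ee_pos: [0.5608, -0.0077, 0.2327]
tcp_rot: [[-0.96, -0.279, -0.001], [-0.279, 0.96, 0.0], [0.001, 0.0, -1.0]]
ft_force: [0.7, 0.6, -1.6]
width: 0.172
grip_force: 49.2
time: 12.8
ee_pos: [0.5607, -0.0077, 0.2298]
tcp_rot: [[-0.96, -0.279, -0.0], [-0.279, 0.96, 0.0], [0.0, 0.0, -1.0]]
ft_force: [-0.2, -0.9, -2.4]
width: 0.177
grip_force: 49.2
TQ [-0.04 -0.06  0.01] yaw 1.854 q6 -115.1
```

```bash
python3 -m jog '[[0,0,-0.002,0,0],[0,0,-0.004,0,0],[0,0,-0.006,0,0],[0,0,-0.006,0,0]]' 60
python3 -m jog '[[0,0,-0.002,0,0],[0,0,-0.004,0,0],[0,0,-0.006,0,0],[0,0,-0.006,0,0]]' 60
python3 st.py
```

```text
time: 13.13
ee_pos: [0.5605, -0.0077, 0.2234]
tcp_rot: [[-0.96, -0.279, -0.001], [-0.279, 0.96, 0.0], [0.001, 0.0, -1.0]]
ft_force: [0.4, 0.6, -2.0]
width: 0.171
grip_force: 61.5
time: 13.47
ee_pos: [0.561, -0.0078, 0.2183]
tcp_rot: [[-0.96, -0.279, 0.0], [-0.279, 0.96, -0.0], [-0.0, -0.0, -1.0]]
ft_force: [-1.2, 0.5, 4.2]
width: 0.174
grip_force: 62.4
TQ [0.05 0.26 0.06] yaw 1.854 q6 -115.1
```

```bash
python3 -m jog '[[0,0,-0.002,0,0],[0,0,-0.004,0,0],[0,0,-0.005,0,0],[0,0,-0.005,0,0]]' 70
python3 -m jog '[[0,0,-0.002,0,0],[0,0,-0.003,0,0],[0,0,-0.003,0,0]]' 70
python3 -m jog '[[0,0,-0.001,0,0],[0,0,-0.002,0,0],[0,0,-0.002,0,0]]' 70
python3 st.py
```

```text
time: 13.8
ee_pos: [0.5611, -0.0078, 0.2137]
tcp_rot: [[-0.96, -0.279, 0.001], [-0.279, 0.96, -0.0], [-0.001, -0.0, -1.0]]
ft_force: [-2.5, -0.0, 5.9]
width: 0.171
grip_force: 69.6
time: 14.05
ee_pos: [0.5612, -0.0078, 0.2115]
tcp_rot: [[-0.96, -0.279, 0.001], [-0.279, 0.96, -0.0], [-0.001, -0.001, -1.0]]
ft_force: [-3.3, 0.3, 9.1]
width: 0.172
grip_force: 70.1
time: 14.3
ee_pos: [0.5614, -0.0078, 0.2114]
tcp_rot: [[-0.96, -0.28, 0.002], [-0.28, 0.96, -0.0], [-0.002, -0.001, -1.0]]
ft_force: [-7.8, 1.5, 18.2]
width: 0.176
grip_force: 71.5
TQ [ 0.18  1.61 -0.05] yaw 1.854 q6 -115.1
```

```bash
python3 -m jog '[[-0.0005,0,-0.001,0,0],[-0.0005,0,-0.001,0,0],[-0.0005,0,-0.001,0,0]]' 70
python3 -m jog '[[0,0,0,0,0],[0,0,0,0,0],[0,0,0,0,0],[0,0,0,0,0],[0,0,0,0,0]]' 70
python3 st.py
python3 - <<'E'
from h import *
# cap bar check from the top camera: bar long edges on the dark disc at z .165
T=snap('top','top3.png'); g=cv2.cvtColor(T['pixels'],cv2.COLOR_RGB2GRAY)[212:262,390:446]
b=cv2.resize(g,None,fx=6,fy=6,interpolation=cv2.INTER_CUBIC)
l=cv2.HoughLinesP(cv2.Canny(b,40,110),1,np.pi/180,40,minLineLength=70,maxLineGap=12)
for q in (l.reshape(-1,4) if l is not None else [])[:10]:
    P=onz(T,(np.array([q[:2],q[2:]])/6.)+[390,212],.165); d=P[1]-P[0]
    print(P[:,:2].round(3).tolist(),'yaw',np.degrees(np.arctan2(d[1],d[0])).round(1)%180)
E
```

```text
time: 14.55
ee_pos: [0.5614, -0.0078, 0.2114]
tcp_rot: [[-0.96, -0.28, 0.004], [-0.28, 0.96, -0.001], [-0.003, -0.002, -1.0]]
ft_force: [-9.4, 0.8, 21.1]
width: 0.172
grip_force: 71.9
time: 14.97
ee_pos: [0.5613, -0.0078, 0.2113]
tcp_rot: [[-0.96, -0.28, 0.004], [-0.28, 0.96, -0.001], [-0.003, -0.002, -1.0]]
ft_force: [-8.8, 1.3, 22.1]
width: 0.17
grip_force: 71.9
TQ [0.28 1.77 0.05] yaw 1.854 q6 -115.1
```

```bash
python3 -c "
from bench import env
print(env.sign_off())"
```

```text
the job is handed in; nothing more can be done
None
```

I turned the jug's cap anticlockwise until the torque showed its stop and let go of it, and the dome is home on the D-shaft, still gripped and held fully down at about 22 N. I handed the job in at 15 s. My last camera check of the cap's angle found nothing, so "open" rests on that torque and an earlier wrist view.

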